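# Tread the press down on the wooden block

### The arm

A 7-joint arm with a two-finger parallel gripper is mounted at the origin on the work surface; the furniture and walls round the work are solid. World frame = base frame: x ahead of the robot, y to its left, z up, the work surface at z = 0. Lengths are in m, angles in rad, forces in N, time in s.
With the tool pointing down it reaches from about 0.35 to 0.9 m from the base axis. Payload 19.9 kg.
Tool frame: the origin (TCP) lies on the centre line of the jaws, within the pads' length; the fingertips stand 25 mm ahead of it and the grasp point (between the pads) lies 6 mm ahead of it; x points along the fingers, y is the direction in which the jaws open and shut, and the axes are right-handed (so a half turn about x gives the same grasp; the last joint's range is limited). The gripper opens to 94 mm and grips with 3 to 60 N. Pads are 16 mm wide; open, the fingers measure 119 mm over their backs; the gripper's body (75 mm by 177 mm) begins 78 mm behind the grasp point.
Start: joints at [1.123, 0.417, -0.01, 1.614, 0.005, 1.111, -0.053], TCP at [0.247, -0.574, 0.21] pointing down, gripper open.
Joint ranges: [-2.81, 2.81], [-0.39, 2.02], [-1.27, 1.25], [0.06, 2.57], [-1.19, 4.33], [0.19, 2], [-2.82, 2.82]. Speed limits (rad/s): [1.89, 1.89, 2.39, 2.39, 3.01, 3.01, 3.01].

### API

Orientations are given as a unit quaternion [w, x, y, z].
In Python, from bench import readout, vision, order gives the robot as it stands.
- The arm moves only by the tool arm_command, never from a script. Its argument "moves" is a list of rows, each a list of 6 numbers: the shift along the tool's x, y, z in m, then the turn, a rotation vector about the tool's x, y, z in degrees. In form: [[tx, ty, tz, rx, ry, rz], ...]. A call has 1 to 20 rows; each row shifts and turns the commanded pose from where the row before left it, along the tool's axes as they then stand; what a row does not reach is not made up. A row lasts 1/8 s, in which the tool goes at most 62.5 mm and 10.7 degrees, less where a joint would pass 70% of its speed; a pose out of reach is approached as far as the arm can. A call with a gripper value outside its range is refused whole. "fingers" is the closure, from 0 (fully open) to 1 (shut), set as the call begins (left out, the last holds). The fingers move at their own pace and stop on an object; "force" is the grip in N (left out, the last holds). Time passes only in rows, so rows that do not move let the fingers close. It gives the time, the measured TCP pose, the force and the opening at its end, in the units of the state.
- readout.read_state(): the state, without advancing time (a new reading comes with each control period).
- vision.snapshot(name): name is "side" or "top" or "wrist"; returns the picture (480x640x3 uint8, red, green, blue); there is no depth.
- vision.camera_model(name): a dict with "vfov" (degrees; the focal length in pixels is half the picture's height over the tangent of half this angle, whatever the lens; pixels are square), "cx", "cy" (the principal point, pixels), "R" (3x3) and "t" (3): a world point X has camera coordinates R X + t; the wrist camera has in their place "mount" (4x4, takes a point from camera to tool coordinates, whose origin is the TCP and whose axes are the tool frame's). Camera axes: x right, y down, z forward; pixel columns grow to the right and rows downward; lengths in m; the calibration is good to about 2 mm. A picture is of the moment at which its call begins: read the wrist's pose just before it. camera_model takes no time and is no camera call.
- order.sign_off(): hands the job in, once; it reports no verdict.
The state is a dict: "time_s": time; "q": joint angles; "joint_velocities": joint speeds; "tau": joint torques, N m; "tool_pos": TCP position; "orientation": TCP orientation; "force": force on the tool from outside, world axes, zero at the start; "torque": the same for the moment, N m; "gripper_width": finger opening in m.
Only numpy, scipy, OpenCV 4.12 (cv2) and the standard library are available. Lean on these libraries where they do the work, as an engineer would, in place of code of your own. Each camera call takes 0.05 s, during which the arm holds its last target. There are 200 camera calls.

### The job

Two identical small treadle presses stand side by side on the bench, and one has a wooden block on its anvil, under the ram. With the gripper, press the pedal of the press that holds the block fully down to its stop, keep it there for about a second, then let go so that the pedal springs back up. Leave the pedal of the empty press alone.

Things in the scene. Friction and masses are not known exactly. Their poses are not given: they have to be found in the camera images.
- work_press: Grey treadle press, 280 x 90 mm, 180 mm tall (ram rod to 215 mm), fixed to the bench, with a bare wood block (40 x 85 x 30 mm) lying across its anvil under the ram. Pedal at the robot's end, anvil, ram and column at the far end. Origin: centre of the base's underside. x runs from pedal to column (within 0.15 rad of straight ahead), z up. The empty press beside it is identical
- work_tread (a point): Point to press: top of that pedal (dark steel plate with rubber ribs, 66 mm wide, 126 mm long, hinged across its far end, free end raised 0.4 rad), mid width, 105 mm from the hinge axis, 27 mm from the free end. 77 mm above the bench at rest; with the pedal on its stop 36 mm above the bench and 10 mm farther from the hinge along the press's -x. The ram is 155 mm beyond it
- work_pedal (a joint): Hinge of that pedal, rad: 0 = up, at rest; 0.4 = fully down on the rigid stop. Pressed at the point it takes about 4 N to start and 9 N at the stop. The linkage brings the ram 40 mm down onto the block. Released, the spring lifts pedal and ram by itself in about a second
- spare_pedal (a joint): Hinge of the pedal of the other, identical press, whose anvil is empty, rad: 0 = up, 0.4 = fully down. To be left up

How it is judged:
By the outcome, as a careful person would: the job done as asked, in the order asked, and still so for the second after the job is handed in, with the robot touching nothing.
It also fails if it takes over 26 s, if anything falls off the work surface, if the arm or the gripper's body presses on something with over 40 N, if the wrist force passes 120 N, or if a joint passes its speed limit or range.

## Working session

There is one attempt and no reset: what is moved stays moved. The work goes in short steps, Python scripts to look and compute and a tool call to move; the robot and the scene stay as the last step left them, time stands still between calls to the robot, and variables do not carry over. Pictures are saved under pics/ and viewed, about 8 in all and at most 12, crops included, and the job is handed in when it is done.

Besides the shell and the picture viewer there is one more tool, called after "Emit:" by a JSON object that holds its "method" and its "body". arm_command: Moves the arm, as the interface text tells. Its arguments: {"type":"object","properties":{"moves":{"type":"array","items":{"type":"array","items":{"type":"number"}}},"fingers":{"type":"number"},"force":{"type":"number"}},"required":["moves"]}

```bash
mkdir -p pics; python3 - <<'E'
from bench import readout, vision
import cv2
s=readout.read_state();print(s)
for n in("top","side"):
    cv2.imwrite(f"pics/{n}1.png",vision.snapshot(n)[...,::-1])
    print(n,vision.camera_model(n))
print(vision.camera_model("wrist"))
E
```

```text
{'time_s': 0.0, 'q': array([ 1.12250616,  0.41799932, -0.01028438,  1.61413554,  0.00471188,
        1.11068429, -0.05297955]), 'joint_velocities': array([-0.00026667,  0.00107943,  0.00055989,  0.00203711,  0.00105154,
       -0.0017849 ,  0.00216397]), 'tau': array([ 1.40332431e-03, -8.51243949e+01,  6.39615990e-01, -4.25999737e+01,
       -4.87156457e-02,  1.85078324e-02,  7.68454186e-06]), 'tool_pos': array([ 0.24712664, -0.57368527,  0.20892579]), 'orientation': array([-0.14243097, -0.69240638, -0.1432455 ,  0.69265254]), 'force': array([-0.17619761,  0.39814699, -0.48175772]), 'torque': array([-0.04477856,  0.00471948,  0.01956354]), 'gripper_width': 0.09397080283933962}
top {'vfov': 42.27652493983788, 'cx': 319.63690356402526, 'cy': 238.3404420130951, 'R': array([[-0.05748341, -0.99834389,  0.0022652 ],
       [-0.97068003,  0.05535982, -0.2339136 ],
       [ 0.23340081, -0.01564493, -0.97225475]]), 't': array([-0.02631595,  0.72376151,  0.76053642])}
side {'vfov': 57.56118666726554, 'cx': 320.35238732479075, 'cy': 238.34847329202643, 'R': array([[-0.94430053, -0.32895557, -0.00920573],
       [-0.21632199,  0.64156915, -0.73593059],
       [ 0.24799458, -0.69294824, -0.67699441]]), 't': array([0.6468207 , 0.23417054, 0.67245187])}
{'vfov': 58.53678442682843, 'cx': 318.8202952998079, 'cy': 233.18407116793148, 'mount': array([[ 3.32138605e-04, -2.48099072e-01,  9.68734608e-01,
        -1.74469800e-01],
       [ 9.99999693e-01,  7.70267843e-04, -1.45587620e-04,
         7.62869484e-04],
       [-7.10064964e-04,  9.68734358e-01,  2.48099252e-01,
        -7.30235385e-02],
       [ 0.00000000e+00,  0.00000000e+00,  0.00000000e+00,
         1.00000000e+00]])}
```

View pics/top1.png

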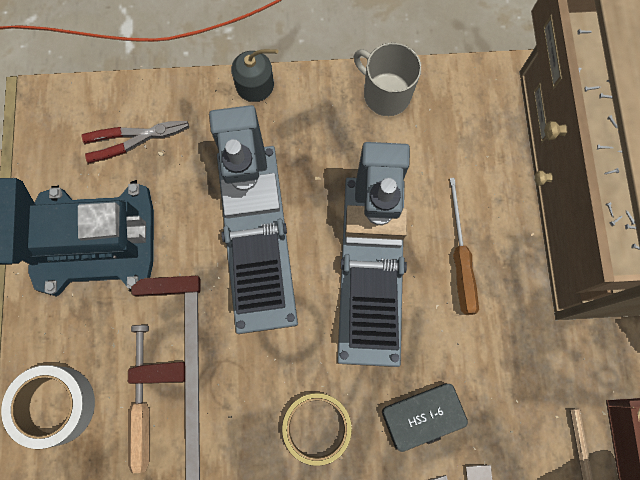

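View pics/side1.png

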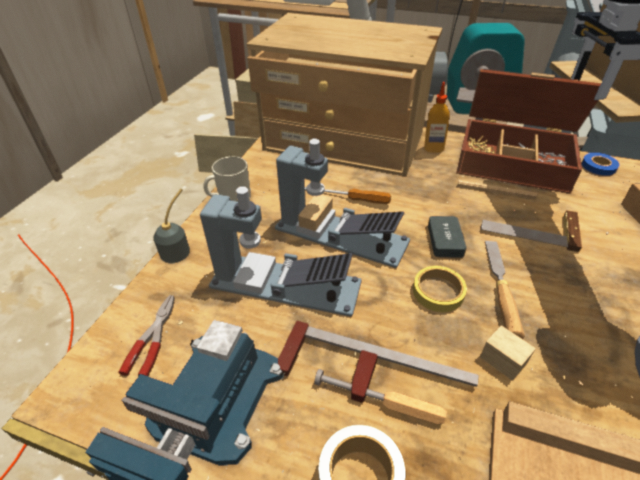

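The block lies on the right-hand press in the top view (block at about 385,222), which is the far press in the side view. The left press is empty. Next I'll enlarge the work press.

```bash
python3 - <<'E'
import cv2
a=cv2.imread("pics/top1.png")[240:375,325:425]
b=cv2.imread("pics/side1.png")[190:280,310:430]
a=cv2.resize(a,None,fx=4,fy=4,interpolation=cv2.INTER_CUBIC)
b=cv2.resize(b,None,fx=3.3,fy=3.3,interpolation=cv2.INTER_CUBIC)
import numpy as np
c=np.zeros((540,800,3),np.uint8);c[:,:400]=a;c[:b.shape[0],400:400+b.shape[1]]=b
cv2.imwrite("pics/crop.png",c)
E
```

```text
(no output)
```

View pics/crop.png

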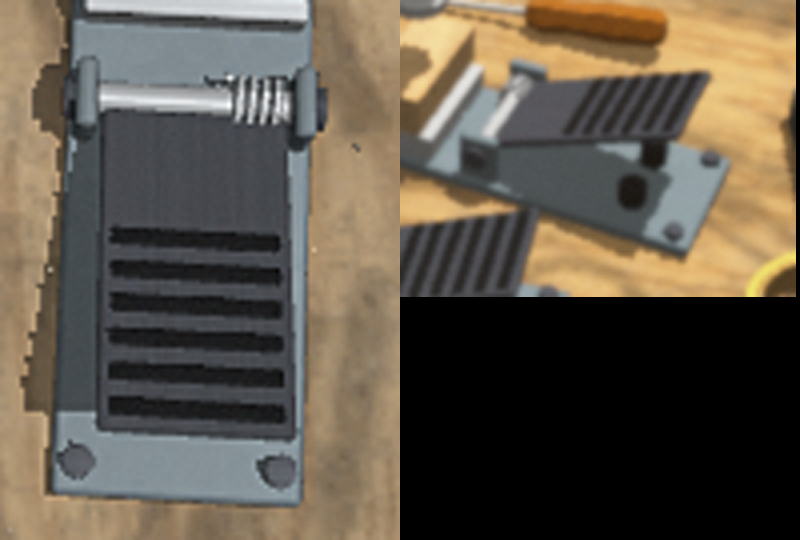

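```bash
cat > h.py <<'E'
import numpy as np
from bench import readout, vision
from scipy.spatial.transform import Rotation as Ro
def ray(n,u,v,z):
    m=vision.camera_model(n);f=240/np.tan(np.radians(m["vfov"]/2));R=np.array(m["R"]);t=np.array(m["t"])
    d=R.T@[(u-m["cx"])/f,(v-m["cy"])/f,1];c=-R.T@t
    return c+d*(z-c[2])/d[2]
E
python3 - <<'E'
from h import *
P=lambda *a:ray(*a)
r,l=P("top",398.7,349.5,.0875),P("top",349.5,347,.0875); hl,hr=P("top",350.7,267.5,.038),P("top",397,270.5,.038)
print(l,r,np.linalg.norm(l-r));print(hl,hr)
print("side",P("side",403.3,211.8,.0875),P("side",396.4,230.9,.0875))
f=(l+r)/2;h=(hl+hr)/2;d=h-f;yaw=np.arctan2(d[1],d[0]);print("len",np.linalg.norm(d),"yaw",yaw, "yaw edge",np.arctan2(*( (r-l)[[0,1]]))  )
print("base corners",P("top",325+52/4,240+493/4,.01),P("top",325+300/4,240+503/4,.01))
u=np.array([np.cos(yaw),np.sin(yaw)]);tr=f[:2]+u*.0249;print("tread",tr)
s=readout.read_state();q=s["orientation"];M=Ro.from_quat(np.r_[q[1:],q[0]]).as_matrix();print(M.round(3))
print("delta tool",M.T@(np.r_[tr,.077]-s["tool_pos"]))
E
```

```text
[ 0.57274218 -0.0982044   0.0875    ] [ 0.56584751 -0.16209083  0.0875    ] 0.06425739069644025
[ 0.6873138  -0.11024559  0.038     ] [ 0.67920866 -0.17584602  0.038     ]
side [ 0.5651868  -0.15562739  0.0875    ] [ 0.5662699  -0.09547868  0.0875    ]
len 0.12491977725459302 yaw -0.11269582150002065 yaw edge -3.034087904462704
base corners [ 0.55559276 -0.08445679  0.01      ] [ 0.54706599 -0.17210766  0.01      ]
tread [ 0.59403689 -0.13294781]
[[-0.     0.396 -0.918]
 [ 0.001 -0.918 -0.396]
 [-1.    -0.001  0.   ]]
delta tool [ 0.1322557  -0.26737738 -0.49296395]
```

Emit:
{"method": "arm_command", "body": {"moves": [[-0.04, 0, 0, 0, 0, 0], [-0.04, 0, 0, 0, 0, 0], [-0.04, 0, 0, 0, 0, 0], [-0.04, 0, 0, 0, 0, 0], [0, -0.031, -0.03, 0, 0, 0], [0, -0.031, -0.03, 0, 0, 0], [0, -0.031, -0.03, 0, 0, 0], [0, -0.031, -0.03, 0, 0, 0], [0, -0.031, -0.03, 0, 0, 0], [0, -0.031, -0.03, 0, 0, 0], [0, -0.01, -0.039, 0, 0, 0], [0, -0.01, -0.039, 0, 0, 0], [0, -0.01, -0.039, 0, 0, 0], [0, -0.01, -0.039, 0, 0, 0], [0, -0.01, -0.039, 0, 0, 0], [0, -0.01, -0.039, 0, 0, 0], [0, -0.01, -0.039, 0, 0, 0], [0, -0.01, -0.039, 0, 0, 0]], "fingers": 1, "force": 20}}

```text
time_s: 2.35
tool_pos: [0.5947, -0.1342, 0.3692]
orientation: [-0.143, -0.692, -0.143, 0.693]
force: [-0.6, 0.4, 0.3]
gripper_width: 0.0006
```

Emit:
{"method": "arm_command", "body": {"moves": [[0, 0, 0, 10, 0, 0], [0, 0, 0, 10, 0, 0], [0, 0, 0, 9.8, 0, 0], [0, 0, 0, 0, 0, 0]]}}

```text
time_s: 2.85
tool_pos: [0.5938, -0.1349, 0.3692]
orientation: [0.04, -0.706, 0.04, 0.706]
force: [-0.9, 0.6, 0.7]
gripper_width: 0.0005
```

```bash
cat >> h.py <<'E'
def tool():
    s=readout.read_state();q=s["orientation"];return s,Ro.from_quat(np.r_[q[1:],q[0]]).as_matrix()
def info(z=.077):
    s,M=tool();print(s["time_s"],s["tool_pos"],s["force"],s["gripper_width"],s["q"].round(2));print(M.round(3))
    tip=s["tool_pos"]+M[:,0]*.025;print("tip",tip,"tip->tread in tool",(M.T@(np.array([.594,-.133,z])-tip)).round(4))
    return s,M
E
python3 - <<'E'
from h import *
import cv2
s,M=info()
cv2.imwrite("pics/w1.png",vision.snapshot("wrist")[...,::-1])
m=vision.camera_model("wrist");f=240/np.tan(np.radians(m["vfov"]/2));T=m["mount"]
for p in ([.594,-.133,.077],[.5727,-.0982,.0875],[.5658,-.1621,.0875]):
    c=T[:3,:3].T@(M.T@(np.array(p)-s["tool_pos"])-T[:3,3]);print((c[:2]/c[2]*f+[m["cx"],m["cy"]]).round(1))
E
```

```text
2.85 [ 0.59381576 -0.13489784  0.36924935] [-0.92545949  0.57014182  0.69024421] 0.0005164540055443563 [ 0.42  0.31 -0.32  1.42  0.1   1.43 -1.59]
[[-0.001 -0.112 -0.994]
 [ 0.    -0.994  0.112]
 [-1.     0.     0.001]]
tip [ 0.59380048 -0.13489666  0.34424935] tip->tread in tool [ 2.672e-01 -1.900e-03 -1.000e-04]
[317.1 192.1]
[287.5 216.5]
[346.6 216.2]
```

View pics/w1.png

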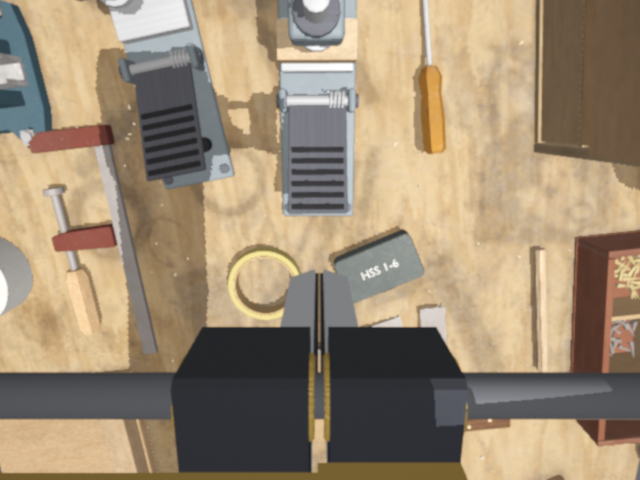

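Emit:
{"method": "arm_command", "body": {"moves": [[0.04, -0.002, -0.002, 0, 0, 0], [0.04, 0, 0, 0, 0, 0], [0.04, 0, 0, 0, 0, 0], [0.04, 0, 0, 0, 0, 0], [0.04, 0, 0, 0, 0, 0], [0.03, 0, 0, 0, 0, 0], [0.02, 0, 0, 0, 0, 0], [0.0, 0, 0, 0, 0, 0]]}}

```text
time_s: 3.9
tool_pos: [0.5956, -0.1332, 0.1186]
orientation: [0.04, -0.705, 0.039, 0.707]
force: [0.0, 0.3, 1.2]
gripper_width: 0.0002
```

Emit:
{"method": "arm_command", "body": {"moves": [[0.008, 0, 0, 0, 0, 0], [0.008, 0, 0.002, 0, 0, 0], [0.008, 0, 0.002, 0, 0, 0], [0.008, 0, 0.002, 0, 0, 0], [0.006, 0, 0.002, 0, 0, 0], [0.006, 0, 0.001, 0, 0, 0], [0.006, 0, 0.001, 0, 0, 0], [0.003, 0, 0, 0, 0, 0], [0, 0, 0, 0, 0, 0]]}}

```text
time_s: 5.03
tool_pos: [0.5861, -0.1321, 0.0664]
orientation: [0.04, -0.706, 0.04, 0.706]
force: [-2.2, 0.3, 6.1]
gripper_width: 0.0007
```

```bash
python3 - <<'E'
from h import *
info(.036)
E
```

```text
5.025 [ 0.58606919 -0.13213421  0.06641769] [-2.16305432  0.25387842  6.08421509] 0.0006507588774112623 [ 0.38  0.56 -0.28  1.78  0.2   0.83 -1.68]
[[-0.    -0.113 -0.994]
 [-0.    -0.994  0.113]
 [-1.     0.     0.   ]]
tip [ 0.58606299 -0.13213462  0.04141769] tip->tread in tool [ 0.0054 -0.     -0.008 ]
```

Emit:
{"method": "arm_command", "body": {"moves": [[0.004, 0, 0.001, 0, 0, 0], [0.003, 0, 0, 0, 0, 0], [0, 0, 0, 0, 0, 0]]}}

```text
time_s: 5.4
tool_pos: [0.585, -0.1321, 0.0594]
orientation: [0.04, -0.706, 0.04, 0.706]
force: [-3.6, -0.2, 6.7]
gripper_width: 0.0004
```

Emit:
{"method": "arm_command", "body": {"moves": [[0.002, 0, 0, 0, 0, 0], [0, 0, 0, 0, 0, 0]]}}

```text
time_s: 5.65
tool_pos: [0.585, -0.1321, 0.0575]
orientation: [0.04, -0.706, 0.04, 0.706]
force: [-3.1, -0.2, 7.2]
gripper_width: 0.0006
```

Emit:
{"method": "arm_command", "body": {"moves": [[0.002, 0, 0, 0, 0, 0], [0, 0, 0, 0, 0, 0]]}}

```text
time_s: 5.9
tool_pos: [0.5851, -0.1321, 0.0556]
orientation: [0.04, -0.706, 0.04, 0.706]
force: [-3.5, -0.5, 6.1]
gripper_width: 0.0
```

```bash
python3 - <<'E'
from h import *
import cv2
info(.036)
a=vision.snapshot("side")[...,::-1][110:290,210:420]
cv2.imwrite("pics/s2.png",cv2.resize(a,None,fx=3.3,fy=3.3,interpolation=cv2.INTER_CUBIC))
E
```

```text
5.9 [ 0.58506778 -0.1320511   0.05555393] [-3.49584471 -0.53682477  6.05631335] 7.563804934635312e-06 [ 0.38  0.57 -0.28  1.79  0.21  0.81 -1.68]
[[-0.    -0.113 -0.994]
 [-0.    -0.994  0.113]
 [-1.     0.     0.   ]]
tip [ 0.58506196 -0.13205297  0.03055393] tip->tread in tool [-0.0054 -0.0001 -0.009 ]
```

View pics/s2.png

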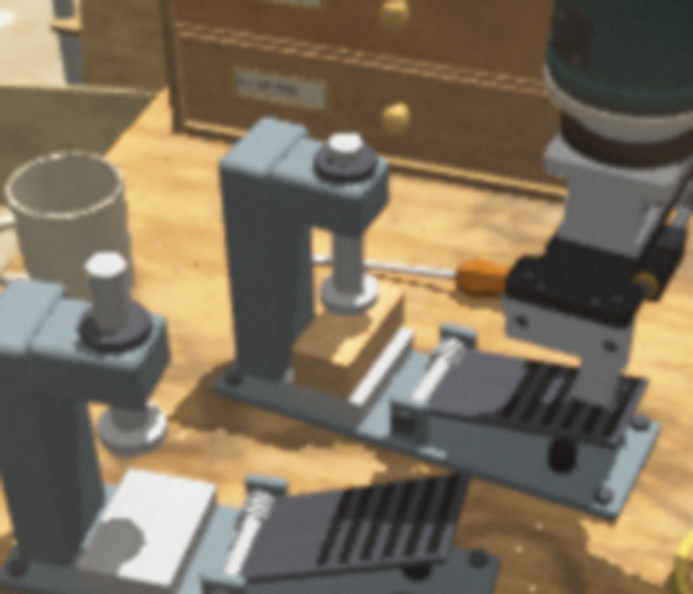

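The work pedal is nearly down and the ram is just above the block (around 350,295 in the crop). The spare press is untouched. The force hasn't jumped yet, so the pedal isn't on its stop, and I'll keep pressing in small steps.

Emit:
{"method": "arm_command", "body": {"moves": [[0.002, 0, 0, 0, 0, 0], [0, 0, 0, 0, 0, 0]]}}

```text
time_s: 6.2
tool_pos: [0.585, -0.1321, 0.0535]
orientation: [0.04, -0.706, 0.04, 0.706]
force: [-2.9, 1.1, 6.8]
gripper_width: 0.0003
```

Emit:
{"method": "arm_command", "body": {"moves": [[0.002, 0, 0, 0, 0, 0], [0, 0, 0, 0, 0, 0]]}}

```text
time_s: 6.45
tool_pos: [0.5849, -0.132, 0.0515]
orientation: [0.04, -0.706, 0.04, 0.706]
force: [-3.9, 0.5, 7.1]
gripper_width: 0.0006
```

Emit:
{"method": "arm_command", "body": {"moves": [[0.002, 0, 0, 0, 0, 0], [0, 0, 0, 0, 0, 0]]}}

```text
time_s: 6.7
tool_pos: [0.5848, -0.132, 0.0495]
orientation: [0.04, -0.706, 0.04, 0.706]
force: [-3.3, 0.8, 8.4]
gripper_width: 0.0
```

```bash
python3 - <<'E'
from h import *
import cv2
info(.036)
a=vision.snapshot("side")[...,::-1][140:280,290:420]
cv2.imwrite("pics/s3.png",cv2.resize(a,None,fx=4.2,fy=4.2,interpolation=cv2.INTER_CUBIC))
E
```

```text
6.7 [ 0.58483867 -0.13203055  0.04948677] [-3.27713817  0.77856519  8.44600469] 4.238708218101076e-05 [ 0.38  0.58 -0.28  1.79  0.21  0.8  -1.68]
[[-0.001 -0.113 -0.994]
 [-0.    -0.994  0.113]
 [-1.     0.     0.001]]
tip [ 0.58482099 -0.1320312   0.02448677] tip->tread in tool [-0.0115 -0.0001 -0.0092]
```

View pics/s3.png

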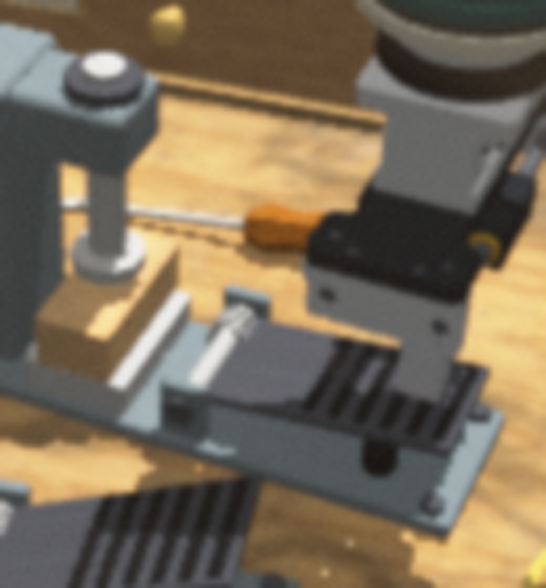

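The ram is on or just about on the block, and the pedal is nearly level. I'll carry on until the force rises steeply.

Emit:
{"method": "arm_command", "body": {"moves": [[0.0015, 0, 0, 0, 0, 0], [0, 0, 0, 0, 0, 0]]}}

```text
time_s: 7.0
tool_pos: [0.5848, -0.1321, 0.048]
orientation: [0.04, -0.706, 0.04, 0.706]
force: [-4.3, 1.2, 7.4]
gripper_width: 0.0004
```

Emit:
{"method": "arm_command", "body": {"moves": [[0.0015, 0, 0, 0, 0, 0], [0, 0, 0, 0, 0, 0]]}}

```text
time_s: 7.25
tool_pos: [0.5848, -0.132, 0.0465]
orientation: [0.04, -0.706, 0.04, 0.706]
force: [-4.0, 0.9, 7.7]
gripper_width: 0.0004
```

Emit:
{"method": "arm_command", "body": {"moves": [[0.002, 0, 0, 0, 0, 0], [0, 0, 0, 0, 0, 0]]}}

```text
time_s: 7.5
tool_pos: [0.5848, -0.132, 0.0445]
orientation: [0.04, -0.706, 0.04, 0.706]
force: [-4.7, 0.8, 7.3]
gripper_width: 0.0007
```

Emit:
{"method": "arm_command", "body": {"moves": [[0.0015, 0, 0, 0, 0, 0], [0, 0, 0, 0, 0, 0]]}}

```text
time_s: 7.75
tool_pos: [0.5847, -0.1321, 0.043]
orientation: [0.04, -0.706, 0.04, 0.706]
force: [-4.6, 0.6, 8.5]
gripper_width: 0.0003
```

```bash
python3 - <<'E'
from h import *
import cv2
info(.036)
a=vision.snapshot("side")[...,::-1][140:280,290:420]
b=vision.snapshot("wrist")[...,::-1]
cv2.imwrite("pics/w4.png",b)
cv2.imwrite("pics/s4.png",cv2.resize(a,None,fx=4.2,fy=4.2,interpolation=cv2.INTER_CUBIC))
E
```

```text
7.75 [ 0.58471532 -0.13206552  0.04300046] [-4.64296173  0.5682551   8.48498989] 0.0003387596943171953 [ 0.38  0.59 -0.27  1.79  0.21  0.79 -1.69]
[[-0.001 -0.113 -0.994]
 [-0.    -0.994  0.113]
 [-1.     0.     0.001]]
tip [ 0.58469118 -0.13206705  0.01800047] tip->tread in tool [-0.018  -0.0001 -0.0093]
```

View pics/s4.png

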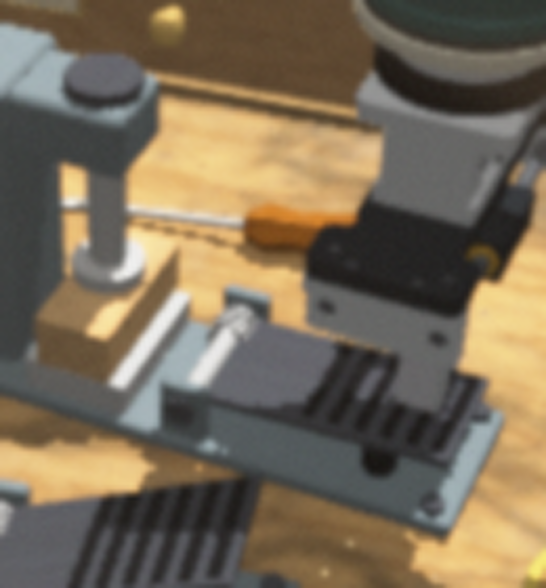

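The ram is still moving down, and its rod top is now flush with the head. The stop hasn't been reached, so I'll continue.

Emit:
{"method": "arm_command", "body": {"moves": [[0.0015, 0, 0, 0, 0, 0], [0, 0, 0, 0, 0, 0]]}}

```text
time_s: 8.1
tool_pos: [0.5847, -0.132, 0.0415]
orientation: [0.04, -0.706, 0.04, 0.706]
force: [-5.2, -0.3, 7.2]
gripper_width: 0.0006
```

Emit:
{"method": "arm_command", "body": {"moves": [[0.0015, 0, 0, 0, 0, 0], [0, 0, 0, 0, 0, 0]]}}

```text
time_s: 8.35
tool_pos: [0.5846, -0.132, 0.04]
orientation: [0.04, -0.706, 0.04, 0.706]
force: [-5.4, 0.4, 7.5]
gripper_width: 0.0002
```

Emit:
{"method": "arm_command", "body": {"moves": [[0.0015, 0, 0, 0, 0, 0], [0, 0, 0, 0, 0, 0]]}}

```text
time_s: 8.6
tool_pos: [0.5846, -0.1321, 0.0385]
orientation: [0.04, -0.706, 0.04, 0.706]
force: [-5.8, 0.4, 8.2]
gripper_width: 0.0005
```

```bash
python3 - <<'E'
from h import *
import cv2
info(.036)
a=vision.snapshot("side")[...,::-1][150:280,290:420]
b=vision.snapshot("wrist")[...,::-1][0:400,150:490]
a=cv2.resize(a,(400,400),interpolation=cv2.INTER_CUBIC)
cv2.imwrite("pics/w5.png",cv2.hconcat([a,b]))
E
```

```text
8.6 [ 0.58463792 -0.13205374  0.03850148] [-5.82135504  0.446082    8.17380081] 0.0004656869723222574 [ 0.38  0.6  -0.27  1.79  0.22  0.78 -1.69]
[[-0.001 -0.113 -0.994]
 [-0.    -0.994  0.113]
 [-1.     0.     0.001]]
tip [ 0.5846103  -0.13205462  0.01350149] tip->tread in tool [-0.0225 -0.0001 -0.0094]
```

View pics/w5.png

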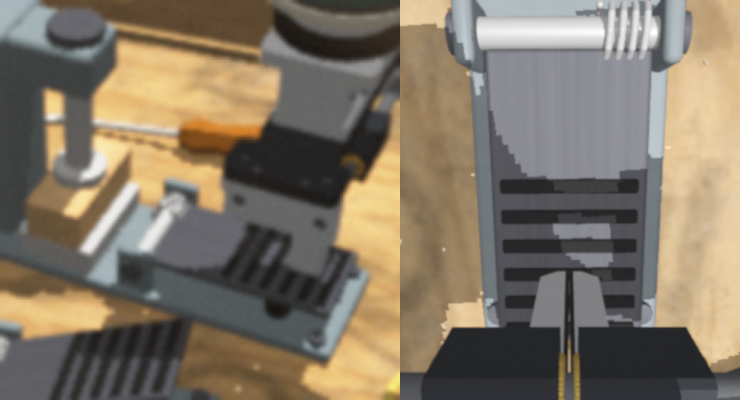

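The finger sits on the ribs at mid width, and the ram is almost on the block. I'll continue in small steps.

Emit:
{"method": "arm_command", "body": {"moves": [[0.0015, 0, 0.001, 0, 0, 0], [0, 0, 0, 0, 0, 0]]}}

```text
time_s: 8.95
tool_pos: [0.5846, -0.132, 0.0381]
orientation: [-0.04, 0.706, -0.04, -0.706]
force: [-5.7, 0.7, 19.0]
gripper_width: 0.0003
```

Emit:
{"method": "arm_command", "body": {"moves": [[0.0015, 0, 0, 0, 0, 0], [0, 0, 0, 0, 0, 0]]}}

```text
time_s: 9.2
tool_pos: [0.5847, -0.1321, 0.0376]
orientation: [-0.04, 0.706, -0.04, -0.706]
force: [-13.4, 1.9, 39.2]
gripper_width: 0.0005
```

Emit:
{"method": "arm_command", "body": {"moves": [[0.0015, 0, 0, 0, 0, 0], [0, 0, 0, 0, 0, 0]]}}

```text
time_s: 9.45
tool_pos: [0.5848, -0.1321, 0.0371]
orientation: [-0.04, 0.706, -0.04, -0.705]
force: [-20.6, 3.1, 58.0]
gripper_width: 0.0005
```

The pedal is on the stop, since the force is rising steeply. I'll back off to a moderate force, hold for just over a second, then check.

Emit:
{"method": "arm_command", "body": {"moves": [[-0.0024, 0, 0, 0, 0, 0], [0, 0, 0, 0, 0, 0], [0, 0, 0, 0, 0, 0], [0, 0, 0, 0, 0, 0], [0, 0, 0, 0, 0, 0]]}}

```text
time_s: 10.07
tool_pos: [0.5847, -0.132, 0.0379]
orientation: [-0.04, 0.706, -0.04, -0.706]
force: [-8.6, 0.4, 27.4]
gripper_width: 0.0006
```

Emit:
{"method": "arm_command", "body": {"moves": [[-0.02, 0, 0, 0, 0, 0], [-0.03, 0, 0, 0, 0, 0], [-0.04, 0, 0, 0, 0, 0], [-0.04, 0, 0, 0, 0, 0], [-0.04, 0, 0, 0, 0, 0], [-0.04, 0, 0, 0, 0, 0], [-0.04, 0, 0, 0, 0, 0], [0, 0, 0, 0, 0, 0], [0, 0, 0, 0, 0, 0], [0, 0, 0, 0, 0, 0], [0, 0, 0, 0, 0, 0]]}}

```text
time_s: 11.45
tool_pos: [0.584, -0.1319, 0.2857]
orientation: [0.04, -0.706, 0.04, 0.706]
force: [-1.3, 0.4, -0.3]
gripper_width: 0.0003
```

```bash
python3 - <<'E'
from h import *
import cv2
info()
a=vision.snapshot("side")[...,::-1][110:320,200:420]
cv2.imwrite("pics/s6.png",cv2.resize(a,None,fx=2.8,fy=2.8,interpolation=cv2.INTER_CUBIC))
E
```

```text
11.45 [ 0.58395834 -0.1318855   0.2856553 ] [-1.25591505  0.38762828 -0.30974888] 0.0003217617450463116 [ 0.42  0.33 -0.32  1.58  0.11  1.25 -1.6 ]
[[-0.001 -0.113 -0.994]
 [ 0.    -0.994  0.113]
 [-1.    -0.     0.001]]
tip [ 0.58392818 -0.13187629  0.26065532] tip->tread in tool [ 0.1836  0.     -0.0104]
```

View pics/s6.png

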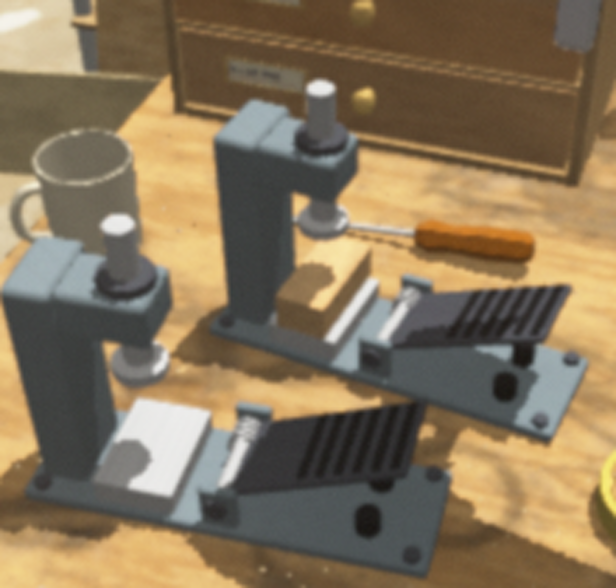

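The pedal is back up (free end at 570,288 in the crop), the ram is raised and the block hasn't moved. The spare press is still up and the gripper is clear.

```bash
python3 -c "
from bench import order
print(order.sign_off())"
```

```text
the job is handed in; nothing more can be done
None
```

I pressed the pedal of the press holding the block (the robot's right-hand one) down to its stop with the closed fingertips. I held it there for about 1.2 s, then lifted straight off. The job was handed in at about 11.5 s of the 26 s allowed.

- **Final picture:** the pedal and ram had sprung back up, the block was still on its anvil, the spare pedal was up and untouched, and the gripper was well clear.
- **Fingertip height:** the pedal reached its stop with the calculated tip height at about 13 mm, not the 36 mm given. The fingertips seem to stand less far ahead of the TCP than stated when closed. I therefore took the steep rise in force (from 8 N to 19, then 39 N) as the sign of the stop.
- **Pressing force:** I overshot briefly to 58 N vertical (about 62 N total) at the wrist, through the fingertips. I then backed off to about 27 N for the rest of the hold. That is within the 120 N wrist limit. I assumed the 40 N limit covers only the arm and the gripper's body, not the fingertips.

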